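# Close the dye mixer's screw lid and start it

## Task

The blue lid of the dye mixer is sitting on top of its thread. Without lifting it, turn it backward (anticlockwise from above) until it drops into the thread, then screw it forward (clockwise) fully home against its stop. Only then press the green start button all the way down and let it go, and leave the spoon, the bottle and the amber jar where they are.

Things in the scene. Friction and masses are not known exactly. Their poses are not given: they have to be found in the camera images.
- mixer: White dye mixer, fixed to the counter; origin on the lid's axis at counter height, z up. Its body is 55 mm high, 170 mm along x and 330 mm along y (from +90 to -240 mm). A steel pot and collar, 93 mm in diameter, stand on it; the button is at its -y end.
- collar (a point): Centre of the collar's top face, on the lid's axis, 125 mm above the counter; axes as the mixer's. Its 60 mm bore has three level ledges flush with this face, 30 degree entries (gaps) between them, and orange stop walls 10 mm proud of it. Under each ledge a thread groove descends clockwise to a stop wall. Its x is the handle's direction when the lid is fully home.
- lid_handle (a point): Centre of the loose lid's white bar handle: 54 mm long (along x), 12 mm wide (y), its top 13 mm above this point, z up. It stands on a blue round plug, 57 mm in diameter, whose flat top is 13 mm below this point. Three steel lugs (6 mm pins, reaching a 73 mm circle) are 35 mm below it. At the start it is 38 mm above collar, its x turned 8 to 49 degrees anticlockwise of the collar's x.
- lid: The lid, 250 g (origin at the plug's underside centre, axes as the handle's). Turned anticlockwise to 72 to 80 degrees from the collar's x it falls 11 mm by its own weight; a wall stops it at about 92. Then turned clockwise it sinks 5 mm more and stops at about 0 degrees, fully home, handle centre 22 mm above the collar. It turns lightly: fingers loosely astride the bar suffice.
- start_top (a point): Centre of the top of the round green start button (30 mm diameter), 135 mm from the lid's axis along the collar frame's -y, in a black housing on the mixer's body; pushed straight down.
- start (a joint): Start button travel in m: 0 released, 0.006 fully down; spring, 5 N at full travel, springs back.
- vinegar: clear bottle with a red cap, 68 mm diameter, 210 mm high; origin at its underside; leave alone
- dye_jar: small amber jar with an orange cap, 60 mm diameter, 75 mm high; origin at its underside; leave alone
- spoon: steel spoon lying on the counter, along its x axis; leave alone
There are look-alikes about, which are no part of the job. Of the things shaped like the lid, the blue one is meant.

How it is judged:
On the way, in this order (a step that is already met when the one before it is completed fails the run):
1. the lid, turned backward, has dropped into the thread's entry (z of lid_handle in the frame of collar below 0.0295 m and angle between the x axis of lid_handle and the x axis of collar, either way round above 0.9 rad), for 0.1 s.
2. the lid is screwed fully home, level and against its stop (z of lid_handle in the frame of collar below 0.0242 m and angle between the x axis of lid_handle and the x axis of collar, either way round below 0.2 rad and angle between lid_handle's own z axis and vertical below 0.06 rad and horizontal distance between lid_handle and collar below 0.006 m), for 0.2 s.
3. the start button is pressed all the way down (value of joint start above 0.0045 m), for 0.02 s.
At the end, for the whole second after the job is handed in: The lid is fully home: its handle centre less than 24.2 mm above the collar's top face, within 6 mm of the axis, level to 0.06 rad, handle within 0.2 rad of the collar's x; the start button has been pressed past 4.5 mm and is released (under 2 mm) (all of step 2 and value of joint start below 0.002 m); the robot touches nothing.
It fails at once if the lid is lifted (more than 8 mm above where it sat) (z of lid_handle in the frame of collar above 0.046 m).
It fails at once if the start button is pressed before the lid is home (value of joint start above 0.0035 m and z of lid_handle in the frame of collar above 0.025 m).
It fails at once if the bottle, the jar or the spoon is pushed more than 30 mm (distance of any of vinegar, dye_jar, spoon from where it was at the start of the episode above 0.03 m).
It also fails if it takes over 54 s, if anything falls off the work surface, if the arm or the gripper's body presses on something with over 40 N, if the wrist force passes 120 N, or if a joint passes its speed limit or range.

## Robot

A 6-joint arm with a two-finger parallel gripper is mounted at the origin on the work surface. World frame = base frame: x ahead of the robot, y to its left, z up, the work surface at z = 0. Lengths are in m, angles in rad, forces in N, time in s.
With the tool pointing down it reaches from about 0.325 to 0.85 m from the base axis. Payload 4.4 kg.
Tool frame: the origin (TCP) lies midway between the tips of the shut fingers; the grasp point (between the pads) lies 19 mm behind it; z points along the fingers, y is the line along which they close (so a half turn about z gives the same grasp; the last joint's range is limited). The gripper opens to 94 mm and grips with 3 to 60 N. Pads are 16 mm wide; open, the fingers measure 119 mm over their backs; the gripper's body (75 mm by 177 mm) begins 78 mm behind the grasp point.
Start: joints at [-1.274, 0.207, 1.542, -0, 1.393, -0.15], TCP at [0.249, -0.518, 0.205] pointing down, gripper open.
Joint ranges: [-2.73, 2.73], [-0.86, 2.22], [0.23, 2.46], [-1.11, 4.25], [0.08, 2.63], [-2.82, 2.82]. Speed limits (rad/s): [2.79, 2.79, 3.14, 3.14, 3.14, 3.14].

## Interface

Orientations are given as a rotation vector (axis times angle).
In Python, from bench import ctrl, imaging, job_done, finder gives the robot as it stands.
- The arm moves only by the shell command python3 -m crank 'ROWS'. ROWS is JSON, a list of rows, each a list of 3 entries, a list of its own where there are three numbers: the shift along the tool's x, y, z in m, then the turn, a rotation vector about the tool's x, y, z in rad, then the opening in per cent of the stroke, from 0 (shut) to 100 (fully open). A call has 1 to 12 rows; each row is the pose to reach, as a shift and turn from the pose commanded when the call began, along the tool's axes at that moment; what a row does not reach only later rows make up. A row lasts 1/12 s, in which the tool goes at most 41.7 mm and 7.16 degrees, less where a joint would pass 70% of its speed; a pose out of reach is approached as far as the arm can. A call with a gripper value outside its range is refused whole. The fingers move at their own pace and stop on an object; the grip force is fixed at half the most. Time passes only in rows, so rows that repeat a pose let the fingers close. It gives the time, the measured TCP pose, the force, the opening and the grip force at its end, in the units of the state.
- ctrl.observe(): the state, without advancing time (a new reading comes with each control period).
- imaging.grab_frame(name): name is "side" or "top"; returns (picture, depth): 480x640x3 uint8, red, green, blue; 480x640 float32, m along the optical axis (not along the pixel's ray), 0 where there is no reading.
- imaging.get_calibration(name): a dict with "fx", "fy", "cx", "cy" (pixels), "R" (3x3) and "t" (3): a world point X has camera coordinates R X + t. Camera axes: x right, y down, z forward; pixel columns grow to the right and rows downward; lengths in m; the calibration is good to about 2 mm. A picture is of the moment at which its call begins. get_calibration takes no time and is no camera call.
- job_done(): hands the job in; it is judged then, once.
Trained networks look in the newest picture that a camera, given by its name, has taken for a name from the list of things; names that differ only in an ending like _2 or _b are one class to them, and where a whole thing is asked for, a point or a joint stands for the part that bears it (a point fixed in the world has none). Each returns a list of dicts, best first, with "score" (0 to 1); they miss things now and then, are a little off and sometimes report something else, mostly with a low value. They report only what shows in the picture. A call takes as long as a camera call. They do not tell look-alikes from the thing itself.
- finder.spot_in(thing, camera): "extent" ([left, top, right, bottom] in pixels, round what is visible of it).
The state is a dict: "t": time; "qpos": joint angles; "joint_vel": joint speeds; "effort": joint torques, N m; "position": TCP position; "eef_rot": TCP orientation; "ft_force": force on the tool from outside, world axes, zero at the start; "torque": the same for the moment, N m; "finger_gap": finger opening in m; "gripper_force": force on a finger pad.
Only numpy, scipy, OpenCV 4.12 (cv2) and the standard library are available. Lean on these libraries where they do the work, as an engineer would, in place of code of your own. Each camera call takes 0.05 s, during which the arm holds its last target. There are 200 camera calls.

## Working session

There is one attempt and no reset: what is moved stays moved. The work goes in short steps, Python scripts to look and compute and a shell command to move; the robot and the scene stay as the last step left them, time stands still between calls to the robot, and variables do not carry over. Pictures are saved under pics/ and viewed, at most 10 in all, crops included, and the job is handed in when it is done.

```bash
mkdir -p pics; cat > h.py <<'E'
import numpy as np,cv2
from bench import ctrl,imaging,job_done,finder
def cal(n):
    c=imaging.get_calibration(n);return c,np.array(c["R"]),np.array(c["t"]).ravel()
def cloud(n,d):
    c,R,t=cal(n);v,u=np.mgrid[:480,:640]
    P=np.stack([(u-c["cx"])/c["fx"]*d,(v-c["cy"])/c["fy"]*d,d],-1)
    W=(P-t)@R; W[d<=0]=np.nan; return W
def grab(n,f=None):
    p,d=imaging.grab_frame(n)
    if f: cv2.imwrite("pics/"+f,p[:,:,::-1])
    return p,d,cloud(n,d)
E
python3 - <<'E'
from h import *
print(ctrl.observe())
for n in("top","side"):
    p,d,W=grab(n,n+"0.png"); np.savez(n+"0.npz",p=p,d=d,W=W)
    c,R,t=cal(n);print(n,"cam",-R.T@t,R[2])
    for th in("lid","start_top","mixer","vinegar","dye_jar","spoon"):
        for r in finder.spot_in(th,n)[:4]:
            e=[int(round(x)) for x in r["extent"]];u=(e[0]+e[2])//2;v=(e[1]+e[3])//2
            print(n,th,round(r["score"],2),e,W[v,u].round(3))
E
```

```text
{'t': 0.0, 'qpos': array([-1.27351754e+00,  2.07398951e-01,  1.54292818e+00,  5.30426070e-06,
        1.39351338e+00, -1.50471106e-01]), 'joint_vel': array([-0.00154258, -0.00221617, -0.0003894 ,  0.00067851,  0.00077531,
        0.00108182]), 'effort': array([-3.68688952e-04, -3.70883560e+01, -2.81415349e+01,  6.98698894e-02,
        3.63317190e-02, -1.72205628e-04]), 'position': array([ 0.24870818, -0.51753934,  0.204315  ]), 'eef_rot': array([-3.06100671e+00, -6.96964267e-01,  2.50594490e-04]), 'ft_force': array([-0.65498099,  0.31352496, -0.21682986]), 'torque': array([ 0.00812824,  0.02811485, -0.04937206]), 'gripper_force': 0.0, 'finger_gap': 0.09399854339161087}
top cam [0.40642795 0.00461369 1.67636646] [ 0.04249668 -0.01987915 -0.99889882]
top lid 0.77 [230, 209, 252, 231] [0.535 0.148 0.17 ]
top lid 0.7 [187, 292, 212, 311] [0.333 0.267 0.059]
top lid 0.57 [253, 280, 275, 306] [0.353 0.099 0.056]
top start_top 0.55 [290, 219, 303, 230] [0.532 0.014 0.078]
top mixer 0.73 [208, 188, 338, 265] [0.529 0.075 0.05 ]
top vinegar 0.87 [440, 197, 483, 226] [ 0.557 -0.397  0.149]
top vinegar 0.51 [207, 189, 336, 263] [0.528 0.08  0.055]
top dye_jar 0.71 [141, 186, 167, 210] [0.6   0.38  0.082]
top spoon 0.72 [148, 246, 222, 264] [0.454 0.311 0.02 ]
side cam [0.11037778 0.79109356 0.75619236] [ 0.33765306 -0.72266593 -0.60311223]
side lid 0.9 [315, 360, 347, 394] [0.317 0.282 0.029]
side lid 0.7 [245, 241, 278, 272] [0.527 0.167 0.15 ]
side lid 0.59 [340, 292, 367, 324] [0.344 0.115 0.042]
side mixer 0.98 [203, 220, 348, 346] [0.495 0.171 0.094]
side vinegar 0.94 [342, 116, 369, 188] [ 0.553 -0.385  0.124]
side dye_jar 0.97 [139, 334, 180, 384] [0.593 0.411 0.068]
side dye_jar 0.71 [341, 116, 370, 191] [ 0.553 -0.386  0.12 ]
side spoon 0.83 [218, 335, 294, 410] [0.452 0.322 0.011]
```

View pics/top0.png

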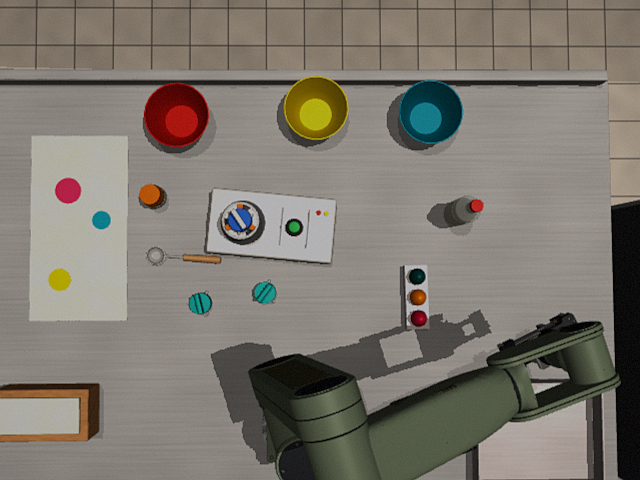

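View pics/side0.png

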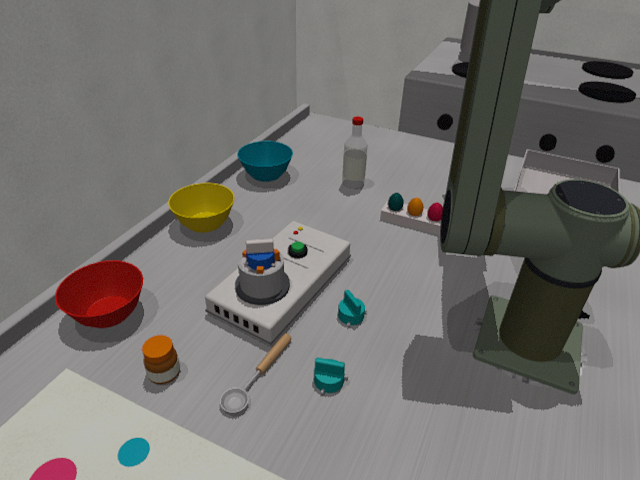

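Blue lid at top (240,220) / side (262,256). Things that could be taken for it are the teal lids at top (200,302) and (265,292). The green button is at top (294,227); the dark-green egg at (417,276) is not it. The blue one on the mixer is the match, so I'll check it in a crop and measure.

```bash
cat > m.py <<'E'
from h import *
import sys
from scipy.optimize import least_squares
def rayz(n,uv,z):
    c,R,t=cal(n);o=-R.T@t;uv=np.atleast_2d(uv).astype(float)
    r=np.c_[(uv[:,0]-c["cx"])/c["fx"],(uv[:,1]-c["cy"])/c["fy"],np.ones(len(uv))]@R
    return o+r*((z-o[2])/r[:,2])[:,None]
def handle(n,p,zt,box):
    l,t,r,b=box;q=p[t:b,l:r].astype(int)
    m=(q.min(-1)>150)&(np.ptp(q,axis=-1)<45)
    k,lab,st,ce=cv2.connectedComponentsWithStats(m.astype(np.uint8))
    return [(st[i],ce[i]+[l,t],np.argwhere(lab==i)[:,::-1]+[l,t]) for i in range(1,k) if st[i][4]>12]
E
python3 - <<'E'
from m import *
z=np.load("top0.npz");p,W=z["p"],z["W"]
# body top
hsv=cv2.cvtColor(p,cv2.COLOR_RGB2HSV)
m=(abs(W[...,2]-.055)<.015)&(p.min(-1)>150); m[:,:200]=0;m[:,345:]=0;m[:180]=0;m[270:]=0
pts=rayz("top",np.argwhere(m)[:,::-1],.055)
(c,s,a)=cv2.minAreaRect(pts[:,:2].astype(np.float32));box=cv2.boxPoints((c,s,a))
print("body",c,s,a,"\n",box)
g=(hsv[...,0]>50)&(hsv[...,0]<80)&(hsv[...,1]>120); g[:,:280]=0;g[:,310:]=0;g[:215]=0;g[245:]=0
uv=np.argwhere(g)[:,::-1];print("green",len(uv),uv.mean(0),np.nanmedian(W[g],0),rayz("top",uv.mean(0),.078))
for st,ce,uv in handle("top",p,0,(222,203,258,236)):
    q=rayz("top",uv,.176);v=np.linalg.svd(q[:,:2]-q[:,:2].mean(0))[2][0]
    print("H",st,ce,q.mean(0),np.ptp((q[:,:2]-q[:,:2].mean(0))@v),np.degrees(np.arctan2(*v[::-1])))
Z=W[195:245,215:265,2];print("zmax",np.nanpercentile(Z,[50,90,97,99.5]))
# collar + pot: points above .105
m=np.zeros_like(m);m[195:245,215:265]=(Z>.11)
uv=np.argwhere(m)[:,::-1];(cc,rr)=cv2.minEnclosingCircle(uv.astype(np.float32));print("circle",cc,rr,rayz("top",cc,.125))
a=cv2.resize(p[180:270,205:340],None,fx=5,fy=5,interpolation=cv2.INTER_CUBIC)
s=np.load("side0.npz")["p"];b=cv2.resize(s[225:315,215:350][:, :],None,fx=5,fy=5,interpolation=cv2.INTER_CUBIC)
cv2.imwrite("pics/crop.png",cv2.resize(np.vstack([a,b]),None,fx=.66,fy=.66,interpolation=cv2.INTER_AREA)[...,::-1])
E
```

```text
body (0.5308961272239685, 0.079649418592453) (0.32363665103912354, 0.16344133019447327) 84.3688735961914 
 [[ 0.43369162 -0.07336929]
 [ 0.59634423 -0.08940674]
 [ 0.62810063  0.23266813]
 [ 0.46544802  0.24870557]]
green 116 [293.62931034 226.62931034] [0.52408422 0.01972581 0.07727887] [[0.52474016 0.02063733 0.078     ]]
H [ 0  0  9  9 39] [224.38461538 205.53846154] [0.56945643 0.18750287 0.176     ] 0.027398858227187226 137.82450392649812
H [  0   0  24  25 152] [233.63815789 214.27631579] [0.54810215 0.16508663 0.176     ] 0.0609624471125374 -138.07987996037437
H [ 21   0  15  33 118] [253.18644068 217.36440678] [0.54042143 0.11772924 0.176     ] 0.07973644859041007 -169.2928823015712
H [ 4 27 12  6 40] [231.45 232.85] [0.50295406 0.17037371 0.176     ] 0.028353547404019706 68.83636781332618
H [17 30  7  3 15] [242.26666667 234.33333333] [0.49924507 0.14420985 0.176     ] 0.01461672722687374 92.801359245168
zmax [0.06730594 0.15150543 0.17475205 0.18047381]
circle (240.43841552734375, 219.9281463623047) 18.914892196655273 [[0.53862755 0.15351545 0.125     ]]
```

View pics/crop.png

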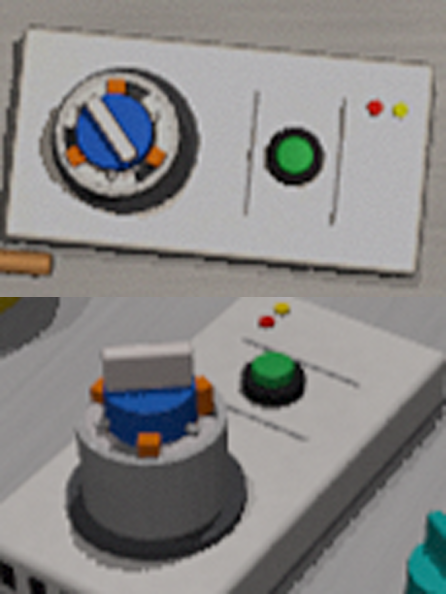

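The crop confirms it. The blue lid with its white bar (top px ≈(233,211)–(243.5,228)) sits on the collar between the orange walls, with the green button at (294,227). Three estimates put the axis within 2 mm of (0.538, 0.1545), with yaw −5.6°. I'll move toward it and work out the bar angle.

```bash
python3 -m crank '[[[0.1,-0.08,-0.046],[0,0,0],100],[[0.55,-0.48,-0.046],[0,0,-0.09],100],[[0.55,-0.48,-0.046],[0,0,-0.09],100],[[0.55,-0.48,-0.046],[0,0,-0.09],100],[[0.55,-0.48,-0.046],[0,0,-0.09],100],[[0.55,-0.48,-0.046],[0,0,-0.09],100],[[0.55,-0.48,-0.046],[0,0,-0.09],60],[[0.55,-0.48,-0.046],[0,0,-0.09],60],[[0.55,-0.48,-0.046],[0,0,-0.09],60],[[0.55,-0.48,-0.046],[0,0,-0.09],60],[[0.55,-0.48,-0.046],[0,0,-0.09],60],[[0.55,-0.48,-0.046],[0,0,-0.09],60]]'
cat > w.py <<'E'
from m import *
from scipy.spatial.transform import Rotation as Ro
A=np.array([.538,.1545]);yaw=-5.6
def to(xyz,barworld):
    s=ctrl.observe();R=Ro.from_rotvec(s["eef_rot"]).as_matrix()
    a=np.degrees(np.arctan2(R[1,0],R[0,0]))
    print("t %.2f tcp %s toolx %.1f (rel collar %.1f) shift %s turn z %.3f tilt %.3f gap %.4f F %s"%(s["t"],s["position"].round(4),a,a-yaw,(R.T@(np.array(xyz)-s["position"])).round(4),-np.radians(barworld-a),np.arccos(-R[2,2]),s["finger_gap"],s["ft_force"].round(1)))
E
python3 - <<'E'
from w import *
z=np.load("top0.npz");p=z["p"]
q=rayz("top",[[233.2,210.9],[243.5,227.9]],.176);print(q,np.linalg.norm(q[0]-q[1]),np.degrees(np.arctan2(*(q[0]-q[1])[1::-1])),q.mean(0))
# bar segmentation: white amid blue
c=p[206:234,226:252].astype(int);b=np.zeros(p.shape[:2],bool)
b[206:234,226:252]=(c.min(-1)>130)&(np.ptp(c,axis=-1)<70)
yy,xx=np.mgrid[:480,:640];n=np.array([-17.,10.3])/19.9
dd=abs((xx-238.4)*-.855+(yy-219.4)*.518);al=abs((xx-238.4)*.518+(yy-219.4)*.855)
b&=(dd<4)&(al<12);q=rayz("top",np.argwhere(b)[:,::-1],.176)[:,:2];v=np.linalg.svd(q-q.mean(0))[2][0]
print(len(q),q.mean(0),np.degrees(np.arctan(v[1]/v[0])))
to([*A,.22],31)
E
```

```text
t: 1.7
position: [0.446, -0.0598, 0.2412]
eef_rot: [3.028, 0.834, 0.002]
ft_force: [1.1, 0.1, 0.3]
finger_gap: 0.0583
gripper_force: 0.0
[[0.55632284 0.16614842 0.176     ]
 [0.51486488 0.14121674 0.176     ]] 0.048377176704448785 31.0215478041035 [0.53559386 0.15368258 0.176     ]
82 [0.53870099 0.15428993] 33.3025065829311
t 1.70 tcp [ 0.446  -0.0598  0.2412] toolx 30.8 (rel collar 36.4) shift [ 0.1888 -0.137   0.0212] turn z -0.003 tilt 0.001 gap 0.0583 F [1.1 0.1 0.3]
```

```bash
python3 -m crank '[[[0.189,-0.137,0.02],[0,0,-0.025],40],[[0.189,-0.137,0.02],[0,0,-0.025],40],[[0.189,-0.137,0.02],[0,0,-0.025],40],[[0.189,-0.137,0.02],[0,0,-0.025],40],[[0.189,-0.137,0.02],[0,0,-0.025],40],[[0.189,-0.137,0.02],[0,0,-0.025],40],[[0.189,-0.137,0.02],[0,0,-0.025],40],[[0.189,-0.137,0.02],[0,0,-0.025],40],[[0.189,-0.137,0.02],[0,0,-0.025],40]]'; python3 - <<'E'
from w import *
to([*A,.155],32)
p,d,W=grab("side");cv2.imwrite("pics/s1.png",cv2.resize(p[130:330,180:380],(800,800))[:600,:,::-1])
E
```

```text
t: 2.45
position: [0.5373, 0.152, 0.2206]
eef_rot: [3.017, 0.872, -0.001]
ft_force: [0.5, 0.4, 1.2]
finger_gap: 0.0373
gripper_force: 0.0
t 2.45 tcp [0.5373 0.152  0.2206] toolx 32.2 (rel collar 37.8) shift [ 0.002  -0.0017  0.0656] turn z 0.004 tilt 0.001 gap 0.0373 F [0.5 0.4 1.2]
```

View pics/s1.png

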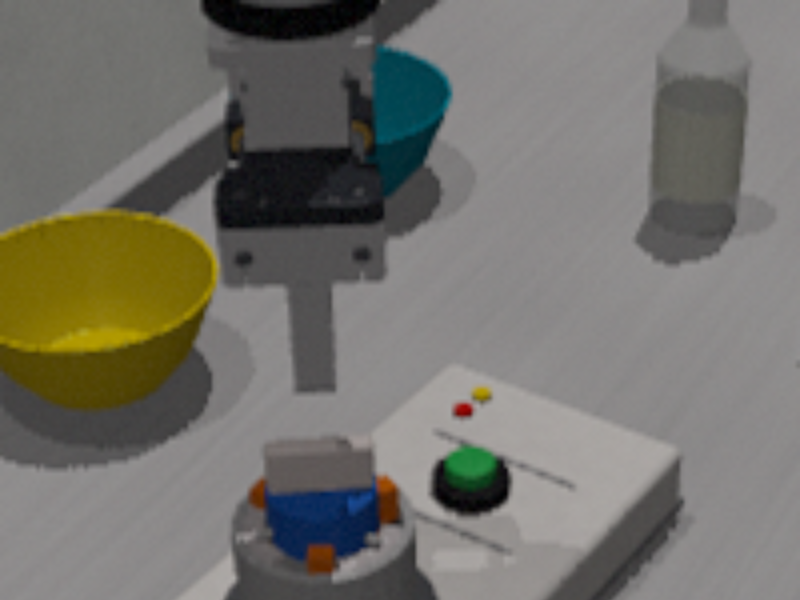

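The finger (315,385) hangs straight above the bar (320,465), and the open gap spans it. I'll descend and close loosely astride.

```bash
python3 -m crank '[[[0.001,-0.001,0.03],[0,0,0],40],[[0.001,-0.001,0.05],[0,0,0],40],[[0.001,-0.001,0.06],[0,0,0],40],[[0.001,-0.001,0.065],[0,0,0],40],[[0.001,-0.001,0.065],[0,0,0],30],[[0.001,-0.001,0.065],[0,0,0],24],[[0.001,-0.001,0.065],[0,0,0],20],[[0.001,-0.001,0.065],[0,0,0],16],[[0.001,-0.001,0.065],[0,0,0],16],[[0.001,-0.001,0.065],[0,0,0],16]]'; python3 - <<'E'
from w import *
to([*A,.155],32)
E
```

```text
t: 3.33
position: [0.5385, 0.1542, 0.1565]
eef_rot: [3.018, 0.873, 0.002]
ft_force: [-0.5, 0.7, 0.3]
finger_gap: 0.015
gripper_force: 0.0
t 3.33 tcp [0.5385 0.1542 0.1565] toolx 32.3 (rel collar 37.9) shift [-0.0002 -0.0006  0.0015] turn z 0.004 tilt 0.001 gap 0.0150 F [-0.5  0.7  0.3]
```

```bash
python3 -m crank '[[[0,0,0],[0,0,-0.1],16],[[0,0,0],[0,0,-0.2],16],[[0,0,0],[0,0,-0.3],16],[[0,0,0],[0,0,-0.4],16],[[0,0,0],[0,0,-0.5],16],[[0,0,0],[0,0,-0.6],16],[[0,0,0],[0,0,-0.66],16],[[0,0,0],[0,0,-0.7],16],[[0,0,0],[0,0,-0.74],16],[[0,0,0],[0,0,-0.78],16],[[0,0,0],[0,0,-0.82],16],[[0,0,0],[0,0,-0.82],16]]'; python3 - <<'E'
from w import *
to([*A,.155],32)
p,d,W=grab("side");cv2.imwrite("pics/s2.png",cv2.resize(p[200:320,190:350],(800,600),interpolation=cv2.INTER_CUBIC)[:,:,::-1])
E
```

```text
t: 4.33
position: [0.5381, 0.1542, 0.1559]
eef_rot: [2.419, 2.004, 0.001]
ft_force: [0.5, 0.7, -0.2]
finger_gap: 0.0152
gripper_force: 0.0
t 4.33 tcp [0.5381 0.1542 0.1559] toolx 79.3 (rel collar 84.9) shift [ 0.0003 -0.0002  0.0009] turn z 0.825 tilt 0.000 gap 0.0152 F [ 0.5  0.7 -0.2]
```

View pics/s2.png

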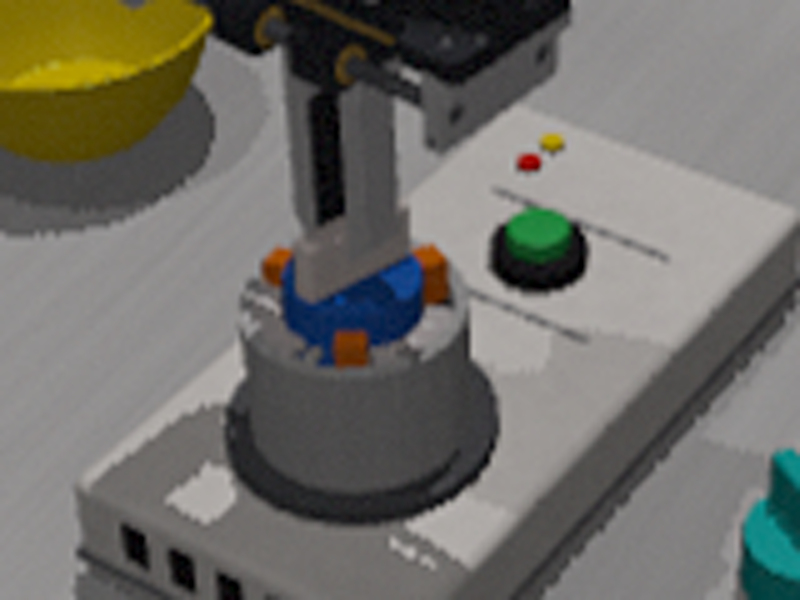

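The bar has followed to roughly 70–75°, and the plug still stands high in the collar (blue at (350,310)), so it hasn't dropped yet. I'll turn it a bit more, slowly.

```bash
python3 -m crank '[[[0,0,0],[0,0,-0.03],16],[[0,0,0],[0,0,-0.06],16],[[0,0,0],[0,0,-0.09],16],[[0,0,0],[0,0,-0.12],16],[[0,0,0],[0,0,-0.12],16],[[0,0,0],[0,0,-0.06],18],[[0,0,0],[0,0,-0.06],18]]'; python3 - <<'E'
from w import *
to([*A,.155],32)
p,d,W=grab("side");cv2.imwrite("pics/s3.png",cv2.resize(p[200:320,190:350],(800,600),interpolation=cv2.INTER_CUBIC)[:,:,::-1])
E
```

```text
t: 4.97
position: [0.538, 0.1541, 0.1558]
eef_rot: [2.361, 2.072, 0.0]
ft_force: [-0.2, -0.4, 0.1]
finger_gap: 0.0164
gripper_force: 0.0
t 4.97 tcp [0.538  0.1541 0.1558] toolx 82.5 (rel collar 88.1) shift [ 0.0004 -0.      0.0008] turn z 0.882 tilt 0.000 gap 0.0164 F [-0.2 -0.4  0.1]
```

View pics/s3.png

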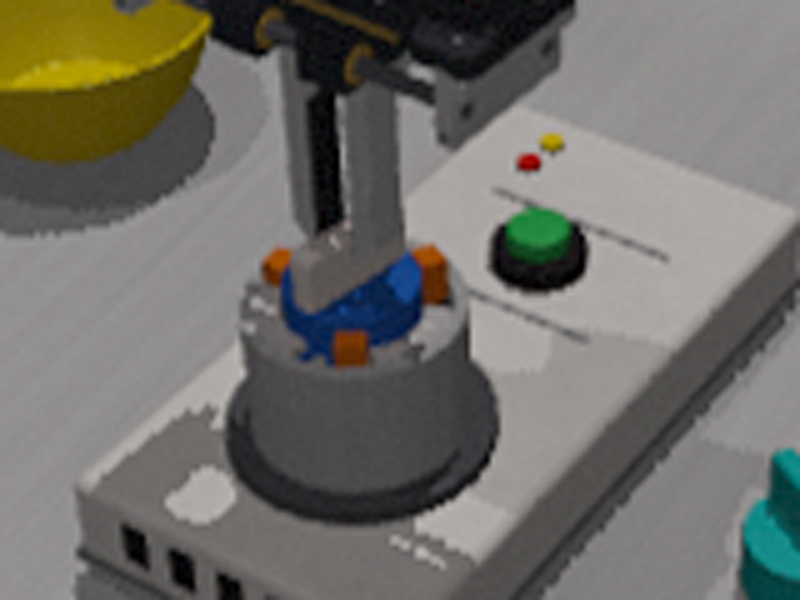

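The bar turned a little more, but the plug looks about as high as before. I'll measure the height and angle from depth.

```bash
cat >> w.py <<'E'
def lidstate(p,W):
    r=np.hypot(W[...,0]-A[0],W[...,1]-A[1]);z=W[...,2]
    pi=p.astype(int);bl=(pi[...,2]-pi[...,0]>60)&(r<.04)&(z>.1)
    print("blue n",bl.sum(),"z pct",np.percentile(z[bl],[10,50,90,97]).round(4))
    wh=(np.ptp(pi,axis=-1)<40)&(pi.min(-1)>90)&(r<.032)&(z>.13)&(z<.2)
    q=W[wh];print("white n",wh.sum(),"z",np.percentile(q[:,2],[3,50,90,97]).round(4) if len(q) else 0)
    return bl,wh
E
python3 - <<'E'
from w import *
z=np.load("side0.npz");lidstate(z["p"],z["W"])
z=np.load("top0.npz");lidstate(z["p"],z["W"])
p,d,W=grab("side");bl,wh=lidstate(p,W);np.savez("s3.npz",p=p,W=W)
pt,d,Wt=grab("top");lidstate(pt,Wt)
print(np.argwhere(bl).min(0),np.argwhere(bl).max(0))
cv2.imwrite("pics/t3.png",cv2.resize(pt[190:250,205:285],(800,600),interpolation=cv2.INTER_CUBIC)[:,:,::-1])
p0=np.load("side0.npz");pi=p0["p"].astype(int)
r=np.hypot(p0["W"][...,0]-A[0],p0["W"][...,1]-A[1]);b0=(pi[...,2]-pi[...,0]>60)&(r<.04);print(np.argwhere(b0).min(0),np.argwhere(b0).max(0))
E
```

```text
blue n 327 z pct [0.1324 0.1475 0.1501 0.1509]
white n 216 z [0.1542 0.1722 0.1762 0.177 ]
blue n 279 z pct [0.1464 0.1512 0.1561 0.1595]
white n 113 z [0.1461 0.1761 0.1806 0.1827]
blue n 228 z pct [0.1292 0.1377 0.1396 0.1401]
white n 63 z [0.1541 0.1641 0.1879 0.1978]Traceback (most recent call last):
  File "<stdin>", line 5, in <module>
  File "w.py", line 11, in lidstate
    print("blue n",bl.sum(),"z pct",np.percentile(z[bl],[10,50,90,97]).round(4))
                                    ~~~~~~~~~~~~~^^^^^^^^^^^^^^^^^^^^^
    return _quantile_unchecked(
        a, q, axis, out, overwrite_input, method, keepdims, weights)
    return _ureduce(a,
                    func=_quantile_ureduce_func,
    ...<5 lines>...
                    overwrite_input=overwrite_input,
                    method=method)
    r = func(a, **kwargs)
    result = _quantile(arr,
                       quantiles=q,
    ...<2 lines>...
                       out=out,
                       weights=wgt)
    slices_having_nans = np.isnan(arr[-1, ...])
                                  ~~~^^^^^^^^^
IndexError: index -1 is out of bounds for axis 0 with size 0
```

The plug top fell from 0.150 to 0.1395 m, so the lid has dropped 11 mm into the thread. I'll lower the fingers with it and screw clockwise.

```bash
python3 -m crank '[[[0,0,0.006],[0,0,0],16],[[0,0,0.011],[0,0,0],15],[[0,0,0.011],[0,0,0.1],15],[[0,0,0.011],[0,0,0.2],15],[[0,0,0.011],[0,0,0.3],15],[[0,0,0.011],[0,0,0.4],15],[[0,0,0.011],[0,0,0.5],15],[[0,0,0.011],[0,0,0.6],15],[[0,0,0.012],[0,0,0.7],15],[[0,0,0.013],[0,0,0.8],15],[[0,0,0.014],[0,0,0.9],15],[[0,0,0.014],[0,0,1.0],15]]'; python3 - <<'E'
from w import *
to([*A,.141],yaw)
p,d,W=grab("side");lidstate(p,W);print(ctrl.observe()["torque"])
E
```

```text
t: 6.12
position: [0.5371, 0.1542, 0.1417]
eef_rot: [-3.066, -0.684, 0.003]
ft_force: [-3.3, 1.0, 2.7]
finger_gap: 0.0143
gripper_force: 7.3
t 6.12 tcp [0.5371 0.1542 0.1417] toolx 25.1 (rel collar 30.7) shift [0.0009 0.0001 0.0007] turn z 0.537 tilt 0.002 gap 0.0143 F [-3.3  1.   2.7]
blue n 209 z pct [0.1265 0.1357 0.1373 0.138 ]
white n 110 z [0.1412 0.1601 0.1638 0.1881]
[0.16856026 0.55809959 0.04197796]
```

```bash
python3 -m crank '[[[0.001,0,0],[0,0,0.08],15],[[0.001,0,0],[0,0,0.16],15],[[0.001,0,0],[0,0,0.24],15],[[0.001,0,0],[0,0,0.32],15],[[0.001,0,0],[0,0,0.4],15],[[0.001,0,0],[0,0,0.48],15],[[0.001,0,0],[0,0,0.54],15],[[0.001,0,0],[0,0,0.58],15],[[0.001,0,0],[0,0,0.62],15],[[0.001,0,0],[0,0,0.62],15]]'; python3 - <<'E'
from w import *
to([*A,.141],yaw)
p,d,W=grab("side");lidstate(p,W);print(ctrl.observe()["torque"])
E
```

```text
t: 7.0
position: [0.5374, 0.1543, 0.1401]
eef_rot: [3.129, -0.275, -0.005]
ft_force: [-1.7, -0.7, -1.6]
finger_gap: 0.0144
gripper_force: 4.6
t 7.00 tcp [0.5374 0.1543 0.1401] toolx -10.1 (rel collar -4.5) shift [ 0.0005 -0.0003 -0.001 ] turn z -0.078 tilt 0.004 gap 0.0144 F [-1.7 -0.7 -1.6]
blue n 210 z pct [0.1263 0.134  0.1356 0.1368]
white n 57 z [0.1399 0.1584 0.1767 0.1882]
[0.00845183 0.49365851 0.08424359]
```

```bash
python3 -m crank '[[[0,0,0],[0,0,0.03],15],[[0,0,0],[0,0,0.06],15],[[0,0,0],[0,0,0.08],15],[[0,0,0],[0,0,0.08],15]]'; python3 - <<'E'
from w import *
to([*A,.141],yaw)
print(ctrl.observe()["torque"])
E
python3 -m crank '[[[0,0,0],[0,0,0.03],15],[[0,0,0],[0,0,0.06],15],[[0,0,0],[0,0,0.08],15],[[0,0,0],[0,0,0.08],15]]'; python3 - <<'E'
from w import *
to([*A,.141],yaw)
p,d,W=grab("side");lidstate(p,W);print(ctrl.observe()["torque"])
E
```

```text
t: 7.38
position: [0.537, 0.1541, 0.1402]
eef_rot: [3.114, -0.4, -0.007]
ft_force: [-3.9, -0.8, -3.1]
finger_gap: 0.0145
gripper_force: 16.9
t 7.38 tcp [0.537  0.1541 0.1402] toolx -14.6 (rel collar -9.0) shift [ 0.0009 -0.0007 -0.0008] turn z -0.158 tilt 0.005 gap 0.0145 F [-3.9 -0.8 -3.1]
[-0.12912686  0.92653489  0.43394251]
t: 7.72
position: [0.5369, 0.1541, 0.1402]
eef_rot: [3.096, -0.523, -0.007]
ft_force: [-4.6, -0.2, -4.5]
finger_gap: 0.0151
gripper_force: 38.3
t 7.72 tcp [0.5369 0.1541 0.1402] toolx -19.2 (rel collar -13.6) shift [ 0.0009 -0.0007 -0.0008] turn z -0.237 tilt 0.005 gap 0.0151 F [-4.6 -0.2 -4.5]
blue n 209 z pct [0.1262 0.134  0.1357 0.1363]
white n 53 z [0.1431 0.1597 0.196  0.1981]
[-0.16397934  1.14772046  0.93935673]
```

The wrist moment rose (0.08→0.94 N m) and the pad force went up while the height stayed put, so the lid is against its stop. I'll back off, open, rise and check.

```bash
python3 -m crank '[[[0,0,0],[0,0,-0.08],16],[[0,0,0],[0,0,-0.15],22],[[0,0,0],[0,0,-0.15],40],[[0,0,0],[0,0,-0.15],40],[[0,0,0],[0,0,-0.15],40],[[0,0,-0.02],[0,0,-0.15],40],[[0,0,-0.05],[0,0,-0.15],40],[[0,0,-0.09],[0,0,-0.15],40],[[0,0,-0.1],[0,0,-0.15],40],[[0.02,0.1,-0.1],[0,0,-0.15],20],[[0.02,0.1,-0.1],[0,0,-0.15],0],[[0.02,0.1,-0.1],[0,0,-0.15],0]]'; python3 - <<'E'
from w import *
p,d,W=grab("side");bl,wh=lidstate(p,W)
q=W[wh];q=q[q[:,2]<.163];v=np.linalg.svd(q[:,:2]-q[:,:2].mean(0))[2][0];print("bar angle rel",np.degrees(np.arctan(v[1]/v[0]))-yaw,len(q))
B=A-.135*np.array([.0976,.9952]);print("B",B)
to([*B,.11],-10)
pt,d,Wt=grab("top")
a=cv2.resize(p[225:315,200:350],(600,360));b=cv2.resize(pt[185:245,205:305],(600,240)) if 0 else cv2.resize(pt[185:245,205:305],(400,240))
cv2.imwrite("pics/s4.png",np.vstack([a,np.pad(b,((0,0),(0,200),(0,0)))])[...,::-1])
E
```

```text
t: 8.77
position: [0.525, 0.0504, 0.2426]
eef_rot: [3.126, -0.297, 0.005]
ft_force: [0.3, 0.5, 0.2]
finger_gap: 0.0208
gripper_force: 0.0
blue n 208 z pct [0.1264 0.1334 0.1352 0.1359]
white n 106 z [0.1508 0.1594 0.1608 0.1613]
bar angle rel 5.564428451989469 106
B [0.524824 0.020148]
t 8.82 tcp [0.5248 0.0485 0.2423] toolx -11.0 (rel collar -5.4) shift [0.0051 0.0274 0.1324] turn z -0.018 tilt 0.004 gap 0.0169 F [ 0.6 -0.3 -0.6]
```

View pics/s4.png

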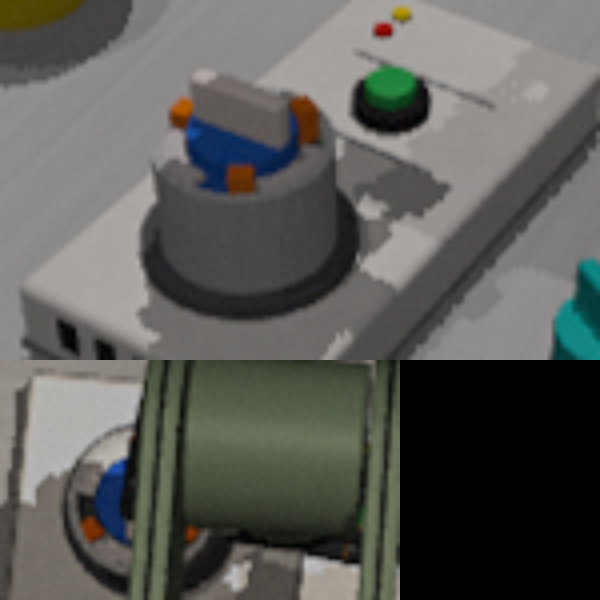

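The plug is down at 0.1345 and the bar top at 0.1605, 16 mm below where it started. The bar (240,108) is nearly along the collar's x, and the button is clear at (390,88). I'll refine the angle and the button position.

```bash
python3 - <<'E'
from w import *
p,d,W=grab("side");bl,wh=lidstate(p,W)
f=wh&(W[...,2]<.1575);q=W[f][:,:2];v=np.linalg.svd(q-q.mean(0))[2][0];print("face rel",np.degrees(np.arctan(v[1]/v[0]))-yaw,len(q),q.mean(0))
h=cv2.cvtColor(p,cv2.COLOR_RGB2HSV);r=np.hypot(W[...,0]-.525,W[...,1]-.02)
g=(h[...,0]>45)&(h[...,0]<85)&(h[...,1]>100)&(r<.04);q=W[g];zt=np.percentile(q[:,2],90);t=q[q[:,2]>zt-.004]
print("green",g.sum(),zt,t.mean(0),np.ptp(t,axis=0))
to([.525,.020,zt+.01],-11)
E
```

```text
blue n 207 z pct [0.1265 0.1335 0.135  0.1354]
white n 107 z [0.1537 0.1596 0.1612 0.1616]
face rel 6.821388650464183 17 [0.54739305 0.15778711]
green 130 0.07814324527272183 [0.523092   0.0228923  0.09300869] [0.0438619  0.05026108 0.36356   ]
t 8.92 tcp [0.5251 0.0524 0.2421] toolx -10.9 (rel collar -5.3) shift [0.0058 0.032  0.1539] turn z 0.001 tilt 0.002 gap 0.0089 F [-0.6  0.5  0.2]
```

```bash
python3 - <<'E'
from w import *
def ang(p,W,zt,s):
    bl,wh=lidstate(p,W);uv=np.argwhere(wh)[:,::-1]
    # synthesize: silhouette IoU of bar box over angle, z top zt
    c,R,t=cal("side");best=[]
    pi=p.astype(int);M=np.zeros(p.shape[:2],np.uint8);M[uv[:,1],uv[:,0]]=1
    for a in np.arange(-30,60,1.):
        th=np.radians(a);C=[]
        for x in(-.027,.027):
            for y in(-.006,.006):
                for z in(zt-.026,zt):
                    C.append([A[0]+x*np.cos(th)-y*np.sin(th),A[1]+x*np.sin(th)+y*np.cos(th),z])
        X=np.array(C)@R.T+t;U=np.c_[X[:,0]/X[:,2]*c["fx"]+c["cx"],X[:,1]/X[:,2]*c["fy"]+c["cy"]]
        for dx in(-2,-1,0,1,2):
            for dy in(-2,-1,0,1,2):
                I=np.zeros_like(M);cv2.fillConvexPoly(I,cv2.convexHull(np.round((U+[dx,dy])*16).astype(np.int32)),1,shift=4)
                best.append(((I&M).sum()/(I|M).sum(),a-yaw,dx,dy))
    print(s,sorted(best)[::-1][:5])
def relaxed(p,W):
    pi=p.astype(int)
    return pi
z=np.load("side0.npz");ang(z["p"],z["W"],.176,"start")
p,d,W=grab("side");ang(p,W,.160,"now")
E
```

```text
blue n 327 z pct [0.1324 0.1475 0.1501 0.1509]
white n 216 z [0.1542 0.1722 0.1762 0.177 ]
start [(np.float64(0.5035128805620609), np.float64(41.6), 0, 1), (np.float64(0.5035128805620609), np.float64(41.6), 0, 0), (np.float64(0.5035128805620609), np.float64(41.6), 0, -1), (np.float64(0.5011655011655012), np.float64(52.6), 0, 0), (np.float64(0.5011655011655012), np.float64(45.6), 1, 0)]
blue n 205 z pct [0.1258 0.1335 0.1351 0.1359]
white n 112 z [0.1506 0.1593 0.161  0.1613]
now [(np.float64(0.3126760563380282), np.float64(-9.4), -1, -2), (np.float64(0.31092436974789917), np.float64(-10.4), -1, -2), (np.float64(0.3089887640449438), np.float64(-9.4), 0, -1), (np.float64(0.3089887640449438), np.float64(-9.4), -1, -1), (np.float64(0.3074792243767313), np.float64(-8.4), -1, -1)]
```

```bash
python3 - <<'E'
from w import *
p,d,W=grab("side");cv2.imwrite("pics/s5.png",cv2.resize(p[236:276,240:290],(750,600),interpolation=cv2.INTER_CUBIC)[...,::-1])
E
```

```text
(no output)
```

View pics/s5.png

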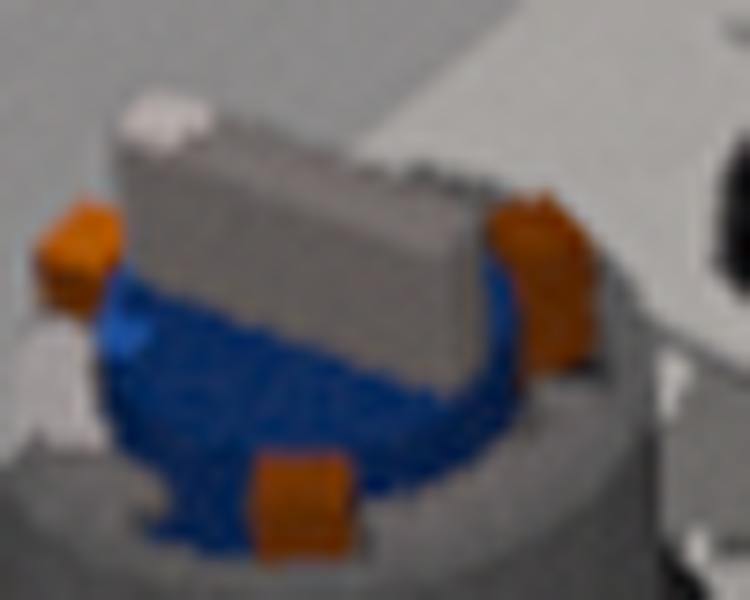

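The bar's front top edge runs (118,150)–(452,258) in this crop, and its front bottom edge (125,275)–(448,398).

```bash
python3 - <<'E'
from w import *
for e,z in(([[118,150],[452,258]],.160),([[125,275],[448,398]],.134)):
    q=rayz("side",np.array(e)/15+[239.5,235.5],z);v=q[0]-q[1];print(q.mean(0),np.linalg.norm(v),np.degrees(np.arctan2(v[1],v[0]))-yaw)
to([.525,.020,.088],-11)
E
```

```text
[0.53576967 0.16147507 0.16      ] 0.05109435384319613 6.248948570177538
[0.53905807 0.1584839  0.134     ] 0.05225367420898935 2.982426304688295
t 9.02 tcp [0.5251 0.054  0.2418] toolx -10.8 (rel collar -5.2) shift [0.0062 0.0335 0.1538] turn z 0.004 tilt 0.001 gap 0.0017 F [ 1.3  0.4 -0.6]
```

The bar is within 3–6° of the collar's x at full depth, so the lid is home (limit 11.5°). Next is the button, with shut fingers.

```bash
python3 -m crank '[[[0.006,0.0335,0],[0,0,0],0],[[0.006,0.0335,0.04],[0,0,0],0],[[0.006,0.0335,0.08],[0,0,0],0],[[0.006,0.0335,0.12],[0,0,0],0],[[0.006,0.0335,0.145],[0,0,0],0],[[0.006,0.0335,0.154],[0,0,0],0],[[0.006,0.0335,0.154],[0,0,0],0],[[0.006,0.0335,0.154],[0,0,0],0]]'; python3 - <<'E'
from w import *
to([.525,.020,.072],-11)
E
```

```text
t: 9.68
position: [0.5253, 0.0202, 0.0885]
eef_rot: [-3.128, 0.292, -0.002]
ft_force: [0.2, 0.5, 0.3]
finger_gap: 0.0004
gripper_force: 0.0
t 9.68 tcp [0.5253 0.0202 0.0885] toolx -10.7 (rel collar -5.1) shift [-0.0003  0.0003  0.0165] turn z 0.006 tilt 0.001 gap 0.0004 F [0.2 0.5 0.3]
```

```bash
python3 -m crank '[[[0,0,0.006],[0,0,0],0],[[0,0,0.01],[0,0,0],0],[[0,0,0.012],[0,0,0],0],[[0,0,0.014],[0,0,0],0],[[0,0,0.014],[0,0,0],0]]';python3 -m crank '[[[0,0,0.0015],[0,0,0],0],[[0,0,0.0015],[0,0,0],0]]';python3 -m crank '[[[0,0,0.0015],[0,0,0],0],[[0,0,0.0015],[0,0,0],0]]'
```

```text
t: 10.1
position: [0.5256, 0.0195, 0.0746]
eef_rot: [-3.128, 0.294, -0.004]
ft_force: [2.0, 0.7, 3.0]
finger_gap: 0.0005
gripper_force: 1.4
t: 10.27
position: [0.5255, 0.0195, 0.073]
eef_rot: [-3.127, 0.294, -0.004]
ft_force: [1.4, 1.2, 2.9]
finger_gap: 0.0008
gripper_force: 1.9
t: 10.43
position: [0.5255, 0.0194, 0.0714]
eef_rot: [-3.128, 0.294, -0.004]
ft_force: [1.9, 0.8, 5.1]
finger_gap: 0.0005
gripper_force: 2.4
```

```bash
python3 -m crank '[[[0,0,0.0015],[0,0,0],0],[[0,0,0.0015],[0,0,0],0]]';python3 -m crank '[[[0,0,0.001],[0,0,0],0],[[0,0,0.001],[0,0,0],0]]'
```

```text
t: 10.6
position: [0.5256, 0.0194, 0.0711]
eef_rot: [-3.128, 0.294, -0.004]
ft_force: [-1.1, 1.9, 11.0]
finger_gap: 0.0007
gripper_force: 6.0
t: 10.77
position: [0.5257, 0.0194, 0.071]
eef_rot: [-3.128, 0.293, -0.004]
ft_force: [-3.8, 1.7, 16.6]
finger_gap: 0.0002
gripper_force: 8.6
```

It hit a hard stop at 0.071 m, so the button is fully down. Release and check.

```bash
python3 -m crank '[[[0,0,-0.01],[0,0,0],0],[[0,0,-0.04],[0,0,0],0],[[0,0,-0.08],[0,0,0],0],[[0,0,-0.12],[0,0,0],0],[[0,0,-0.16],[0,0,0],0],[[0,0.04,-0.16],[0,0,0],0],[[0,0.08,-0.16],[0,0,0],0],[[0,0.08,-0.16],[0,0,0],0],[[0,0.08,-0.16],[0,0,0],0],[[0,0.08,-0.16],[0,0,0],0]]'; python3 - <<'E'
from w import *
p,d,W=grab("side");lidstate(p,W)
h=cv2.cvtColor(p,cv2.COLOR_RGB2HSV);r=np.hypot(W[...,0]-.525,W[...,1]-.02)
g=(h[...,0]>45)&(h[...,0]<85)&(h[...,1]>100)&(r<.03);print("green z",np.percentile(W[g][:,2],[50,90]))
cv2.imwrite("pics/s6.png",cv2.resize(p[120:420,100:500],(800,600))[...,::-1])
E
```

```text
t: 11.6
position: [0.5083, -0.0589, 0.2269]
eef_rot: [-3.127, 0.295, 0.005]
ft_force: [-0.8, 0.2, -0.2]
finger_gap: 0.0003
gripper_force: 0.0
blue n 223 z pct [0.1264 0.1333 0.1351 0.1359]
white n 201 z [0.1398 0.1572 0.1606 0.1615]
green z [0.07539747 0.07770801]
```

View pics/s6.png

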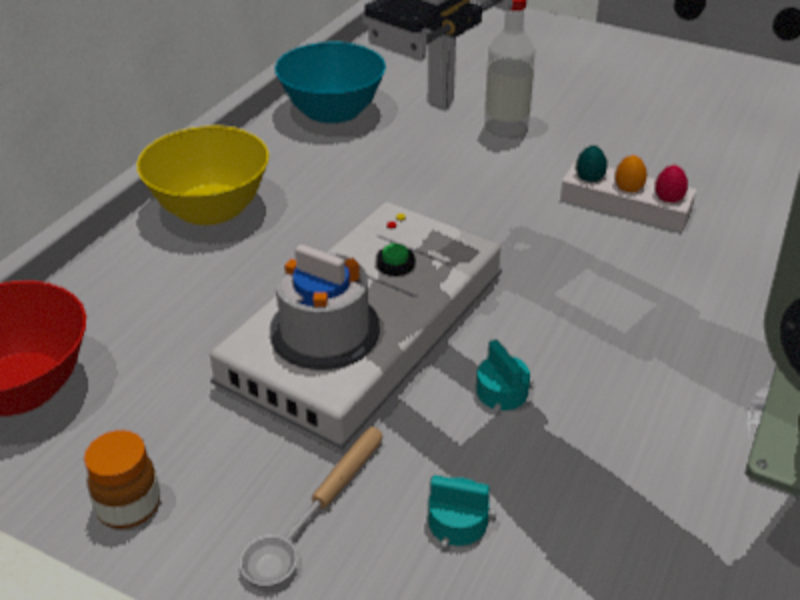

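The lid is home (320,275), the button is back up (395,255), and the jar, spoon and bottle haven't moved. The arm is clear.

```bash
python3 -c "
from bench import job_done
print(job_done())"
```

```text
the job is handed in; nothing more can be done
None
```

The lid dropped into its thread and is screwed home against its stop; the start button was then pressed to its hard stop and released, the spoon, bottle and jar look unmoved, and the job is handed in (no verdict was returned).

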